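# Isolate the worklight and pop its fuse hatch

### The arm

A 6-joint arm with a two-finger parallel gripper is mounted at the origin on the work surface. World frame = base frame: x ahead of the robot, y to its left, z up, the work surface at z = 0. Lengths are in mm, angles in rad, forces in N, time in s.
With the tool pointing down it reaches from about 350 to 875 mm from the base axis. Payload 4.2 kg.
Tool frame: the origin (TCP) lies at the very end of the fingers, on their centre line; the grasp point (between the pads) lies 19 mm behind it; z points along the fingers, y is the line along which they close (so a half turn about z gives the same grasp; the last joint's range is limited). The gripper opens to 85 mm and grips with 20 to 120 N. Pads are 22 mm wide; open, the fingers measure 114 mm over their backs; the gripper's body (76 mm by 85 mm) begins 54 mm behind the grasp point. The pads swing forward as they close: fully open they stand 13 mm farther back than shut.
Start: joints at [-1.037, 0.385, 0.008, 0, -1.194, -0.259], TCP at [169.613, -601.524, 231.312] pointing down, gripper open.
Joint ranges: [-3.14, 3.14], [-1.21, 2.06], [-1.07, 1.41], [-3.16, 2.05], [-2.99, -0.16], [-3.1, 3.1]. Speed limits (rad/s): [2.79, 2.79, 3.14, 3.14, 3.14, 3.14].

### API

Orientations are given as a unit quaternion [x, y, z, w].
In Python, from bench import arm gives the robot as it stands.
- The arm moves only by the tool servo_tool, never from a script. Its argument "rows" is a list that holds one entry, the list of rows, each a list of 7 numbers: the finger opening in mm, from 0 to 85.4, then the shift along the tool's x, y, z in mm, then the turn, a rotation vector about the tool's x, y, z in rad. A call has 1 to 10 rows; each row is the pose to reach, as a shift and turn from the pose commanded when the call began, along the tool's axes at that moment; what a row does not reach only later rows make up. A row lasts 1/8 s, in which the tool goes at most 62.5 mm and 10.7 degrees, less where a joint would pass 70% of its speed; a pose out of reach is approached as far as the arm can. A call with a gripper value outside its range is refused whole. The fingers move at their own pace and stop on an object; the grip force is fixed at half the most. Time passes only in rows, so rows that repeat a pose let the fingers close. It gives the time, the measured TCP pose, the force, the opening and the grip force at its end, in the units of the state.
- arm.read_state(): the state, without advancing time (a new reading comes with each control period).
- arm.get_image(name): name is "scene" or "side" or "wrist"; returns the picture (480x640x3 uint8, red, green, blue); there is no depth.
- arm.camera_params(name): a dict with "intrinsics" (3x3 intrinsics, pixels), "R" (3x3) and "t" (3): a world point X has camera coordinates R X + t. Camera axes: x right, y down, z forward; pixel columns grow to the right and rows downward; lengths in mm; the calibration is good to about 2 mm. A picture is of the moment at which its call begins: read the wrist's pose just before it. camera_params takes no time and is no camera call; for the wrist camera it gives the pose at the moment of the call.
- arm.job_done(): hands the job in; it is judged then, once.
The state is a dict: "clock": time; "joints": joint angles; "joint_vel": joint speeds; "joint_efforts": joint torques, N m; "position": TCP position; "ee_rot": TCP orientation; "contact_force": force on the tool from outside, world axes, zero at the start; "wrist_torque": the same for the moment, N m; "gripper_width": finger opening in mm; "grasp_force": force on a finger pad.
Only numpy, scipy, OpenCV 4.12 (cv2) and the standard library are available. Lean on these libraries where they do the work, as an engineer would, in place of code of your own. Each camera call takes 0.05 s, during which the arm holds its last target. There are 200 camera calls.

### The job

The worklight's fuse is to be checked. First switch the light off by pushing the chrome toggle on the rail fully over, away from the robot; then press the free end of the fuse unit's hatch all the way in, once, and let go so that the push-push latch pops it open, and watch for a moment that it stays fully open by itself. Use fingertips only, do not press the hatch shut again, and leave everything else on the cart standing where it is.

Things in the scene. Friction and masses are not known exactly. Their poses are not given: they have to be found in the camera images.
- rail: Fixed section of steel rail with the worklight toggle: a bar 16 mm thick, 200 mm long along its own y, axis 30 mm above the cart top, on two posts; in its middle a black block 44 x 44 mm, 48 mm high, carries the toggle. Origin: on the cart top under the block's centre. Own x points across the bar, away from the robot within 0.35 rad; z up.
- toggle_tip (a point): Centre of the ball (15 mm across) ending the chrome toggle lever, a bar 8 mm thick, 55 mm from pivot to ball centre; the pivot lies 50 mm above the rail body's origin. On, the lever leans to the rail's -x (the robot), ball about 100 mm above the cart top, 24 mm to -x of the pivot; off is the mirrored lean to +x.
- toggle (a joint): Lean of the toggle in rad: about 0 to 0.12 = on (leaning to the robot), 0.9 = stop, fully over, off (more than 0.78 counts as fully over). It swings about the rail's own y axis and stays where it is left; 2 to 3 N at 35 mm above the pivot moves it.
- unit: Fixed worklight fuse unit: grey steel case 190 (own x) x 120 (own y) x 75 mm high. Origin: centre of its underside. Own x points away from the robot within 0.45 rad; z up. On the robot's half of its top sits the hatch, an aluminium plate 84 (x) x 70 (y) mm standing 10 mm proud of the case when shut (top face 85 mm above the cart top), its free end towards the robot. The back half is plain.
- hatch_press (a point): Where to press: point on the hatch's top face, on its centre line, 14 mm from the free end and 70 mm from the hinge line (moves with the hatch). It takes about 2.5 N straight down and sinks 6 mm to a hard stop; the latch lets go after about 5 mm (press to the stop). When the finger withdraws upwards, the hatch follows it and springs open in about half a second.
- hatch_hinge (a point): Middle of the hatch's hinge line, which runs along the unit's own y, 5 mm to +x of the unit's origin and 80 mm above the cart top.
- hatch (a joint): Opening angle of the hatch in rad: 0 = shut and latched, -0.088 = pressed in to the stop, 0.95 = fully open (stop; more than 0.8 counts), held there by its spring. Pressing it down again from open to the stop latches it shut.
- latch (a joint): Sideways place in m of the small latch pin inside the unit, seen only when the hatch is open: 0 while latched, about +0.005 once the hatch has been pressed in far enough, -0.008 to -0.009 when the hatch has sprung open. Moved by the hatch alone, never by the robot.
- clamp: Bystander: squat steel suction platter clamp, 72 mm across, 44 mm high, with a knob 38 mm across. Origin: centre of its underside.
- eyepiece: Bystander: dark smoked-glass microscope eyepiece standing upright beside the fuse unit, 34 mm across, 50 mm high. Origin: centre of its underside.
- tin: Bystander: flat blue anodised stylus tin beside the fuse unit, 58 x 40 x 17 mm. Origin: centre of its underside.
- cap: Bystander: white ceramic insulator cap, 28 mm across, 28 mm high, standing on the back half of the fuse unit's top. Origin: centre of its underside.
- driver: Bystander: screwdriver 150 mm long lying near the back of the cart.
- jar: Bystander: amber glass jar with a steel cap, 48 mm across, 55 mm high, just behind the rail. Origin: centre of its underside.
- weight: Bystander: brass weight, 36 mm across, 25 mm high, just behind the rail. Origin: centre of its underside.

How it is judged:
By the outcome, as a careful person would: the job done as asked, in the order asked, and still so for the second after the job is handed in, with the robot touching nothing.
It also fails if it takes over 45 s, if anything falls off the work surface, if the arm or the gripper's body presses on something with over 40 N, if the wrist force passes 120 N, or if a joint passes its speed limit or range.

## Working session

There is one attempt and no reset: what is moved stays moved. The work goes in short steps, Python scripts to look and compute and a tool call to move; the robot and the scene stay as the last step left them, time stands still between calls to the robot, and variables do not carry over. Pictures are saved under pics/ and viewed, at most 10 in all, crops included, and the job is handed in when it is done.

Besides the shell and the picture viewer there is one more tool, called after "Emit:" as name([rows], argument=value, ...), one row to a line, values as JSON. servo_tool: Moves the arm, as the interface text tells. Its arguments: {"type":"object","properties":{"rows":{"type":"array"}},"required":["rows"]}

```bash
mkdir -p pics; cat > h.py <<'E'
import numpy as np, cv2
from bench import arm
from scipy.spatial.transform import Rotation as Ro
def ray(n,u,v,P=None):
    P=P or arm.camera_params(n); K=np.array(P["intrinsics"]);R=np.array(P["R"]);t=np.array(P["t"]).ravel()
    return -R.T@t, R.T@np.linalg.inv(K)@np.array([u,v,1.])
def onz(n,u,v,z,P=None):
    o,d=ray(n,u,v,P); return o+d*(z-o[2])/d[2]
def proj(n,X,P=None):
    P=P or arm.camera_params(n); c=np.array(P["R"])@np.array(X,float)+np.array(P["t"]).ravel(); p=np.array(P["intrinsics"])@c; return p[:2]/p[2]
def tri(a,b):
    (o,d),(p,e)=a,b; A=np.c_[d,-e]; s=np.linalg.lstsq(A,p-o,rcond=None)[0]; x=o+d*s[0];y=p+e*s[1]
    return (x+y)/2, np.linalg.norm(x-y)
def totool(v):
    s=arm.read_state(); return Ro.from_quat(s["ee_rot"]).inv().apply(v)
E
python3 - <<'E'
from h import *
for n in ("scene","side"):
    cv2.imwrite(f"pics/{n}0.png",arm.get_image(n)[:,:,::-1]); o,d=ray(n,320,240);print(n,o.round(),d.round(2))
s=arm.read_state();print(s["position"],s["ee_rot"],s["clock"],Ro.from_quat(s["ee_rot"]).as_matrix().round(3))
E
```

```text
scene [1082.  827.  728.] [-0.42 -0.72 -0.55]
side [ 510. -692.  600.] [ 0.07  0.79 -0.6 ]
[ 169.47250035 -601.05013065  230.31917169] [-1.36890118e-01  9.90585742e-01  9.73634691e-04 -1.87287399e-04] 0.1 [[-0.963 -0.271 -0.001]
 [-0.271  0.963  0.002]
 [ 0.     0.002 -1.   ]]
```

View pics/scene0.png

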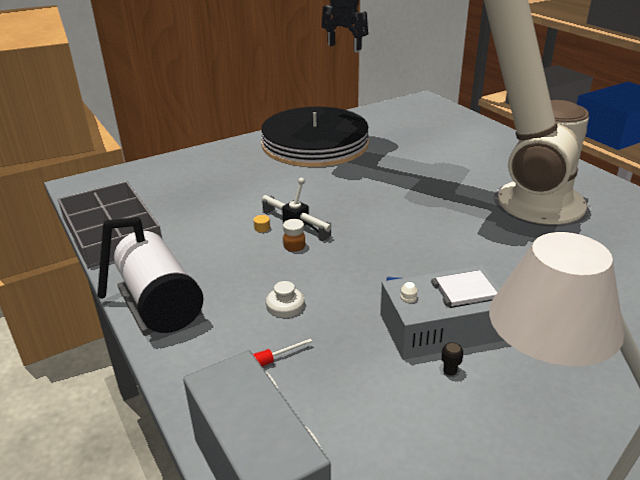

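View pics/side0.png

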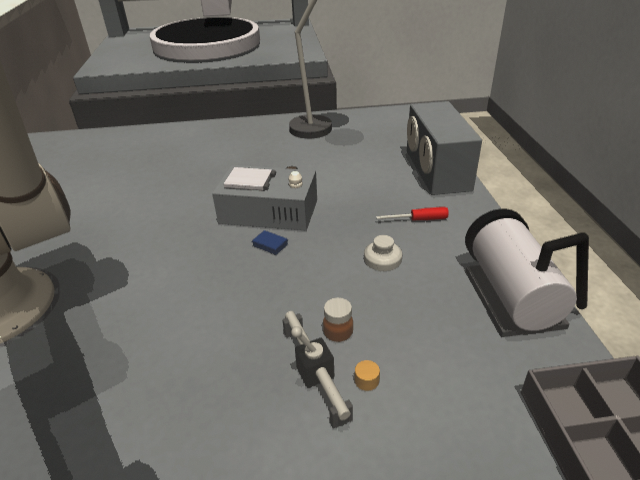

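Scene view: toggle ball at about (301,181), hatch at about (468,288), rail ends at (267,199) and (326,228). Side view: ball at about (296,332), block at (315,360), rail ends at (291,318) and (341,410), hatch at (249,178), unit top's front edge running (217,192) to (308,203).

```bash
cat > m.py <<'E'
from h import *
a=cv2.imread("pics/side0.png");b=cv2.imread("pics/scene0.png")
def quad(im,n,x0,y0,x1,y1,th):
    g=im[y0:y1,x0:x1].min(2); m=(g>th).astype(np.uint8); m=cv2.morphologyEx(m,cv2.MORPH_OPEN,np.ones((3,3)))
    c=max(cv2.findContours(m,0,2)[0],key=cv2.contourArea)
    c=c+np.array([x0,y0]); 
    W=np.array([onz(n,*p[0],85)[:2] for p in c],np.float32); r=cv2.minAreaRect(W)
    print(n,"hatch",cv2.contourArea(c),np.round(r[0]),np.round(r[1]),round(r[2],1),cv2.boxPoints(r).round().tolist())
quad(a,"side",205,160,285,200,150); quad(b,"scene",425,260,505,312,150)
print("ball",tri(ray("scene",301,181),ray("side",296,332)))
for n,p in (("side",[(291,318),(341,410)]),("scene",[(267,199),(326,228)])):
    print(n,[onz(n,*q,30).round() for q in p])
print("unit top", [onz("side",*q,75).round() for q in [(217,192),(308,203),(317,172)]])
A=cv2.resize(a[290:430,260:400],None,fx=4,fy=4,interpolation=2);B=cv2.resize(b[165:255,245:345],None,fx=4,fy=4,interpolation=2)
C=np.zeros((560,800,3),np.uint8);C[:560,:400]=A[:,:400];C[:360,400:]=B;cv2.imwrite("pics/crop1.png",C)
E
python3 m.py
```

```text
side hatch 646.5 [452. 227.] [73. 83.] 72.2 [[401.0, 205.0], [480.0, 179.0], [502.0, 249.0], [423.0, 274.0]]
scene hatch 2660.5 [451. 229.] [143. 154.] 57.8 [[348.0, 210.0], [478.0, 128.0], [555.0, 249.0], [424.0, 331.0]]
ball (array([ 515.80561156, -230.01089143,   97.28651608]), np.float64(0.1605873445923634))
side [array([ 511., -138.,   30.]), array([ 564., -312.,   30.])]
scene [array([ 565., -308.,   30.]), array([ 515., -127.,   30.])]
unit top [array([389., 191.,  75.]), array([566., 119.,  75.]), array([598., 236.,  75.])]
```

View pics/crop1.png

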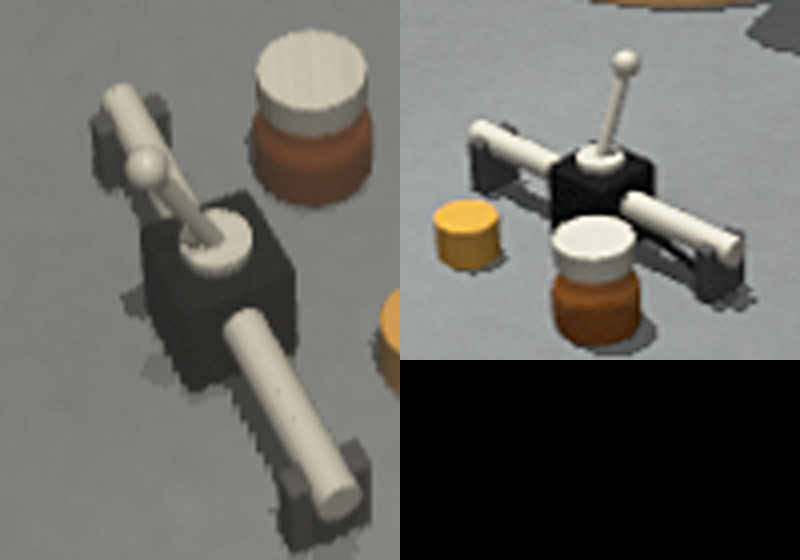

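The ball triangulates to (516,-230,97) with a 0.2 mm miss, and z ≈ 100 was expected. The rail's x is (0.957,0.29), and the tool's -x already points along it, so the pivot is near (539,-223). The hatch rectangle is 73x83, so the press point is about (425,236). Next I close the fingers and go in front of the toggle.

Emit:
servo_tool([
  [[0,-40,27,0,0,0,0],[0,-95,65,0,0,0,0],[0,-150,102,10,0,0,0],[0,-205,139,20,0,0,0],[0,-260,176,35,0,0,0],[0,-315,214,50,0,0,0],[0,-360,244,65,0,0,0],[0,-386,262,80,0,0,0],[0,-386,262,80,0,0,0],[0,-386,262,80,0,0,0]],
])

```text
clock: 1.35
position: [469.8, -244.6, 151.1]
ee_rot: [-0.137, 0.991, 0.0, -0.0]
contact_force: [0.1, -0.2, 0.1]
gripper_width: -0.2
grasp_force: 0.0
```

```bash
python3 - <<'E'
from h import *
s=arm.read_state();print(s["clock"],s["position"],Ro.from_quat(s["ee_rot"]).as_matrix().round(3),s["contact_force"],s["gripper_width"])
P=arm.camera_params("wrist")
im=arm.get_image("wrist");cv2.imwrite("pics/w1.png",im[:,:,::-1])
print("exp ball",proj("wrist",[516,-230,97.3],P),"tcp",proj("wrist",s["position"],P))
b=np.array(s["position"])
print("to ball in tool",totool(np.array([516,-230,97.3])-b).round(1),"to pivot",totool(np.array([539,-223,50])-b).round(1))
E
```

```text
1.35 [ 469.80657706 -244.59775158  151.13783304] [[-0.962 -0.272 -0.001]
 [-0.272  0.962  0.   ]
 [ 0.001  0.    -1.   ]] [ 0.12675493 -0.19928206  0.10331198] -0.1550594295865704
exp ball [321.71097081 337.05586635] tcp [319.72549125 311.63885608]
to ball in tool [-48.4   1.5  53.8] to pivot [-72.5   2.1 101.1]
```

View pics/w1.png

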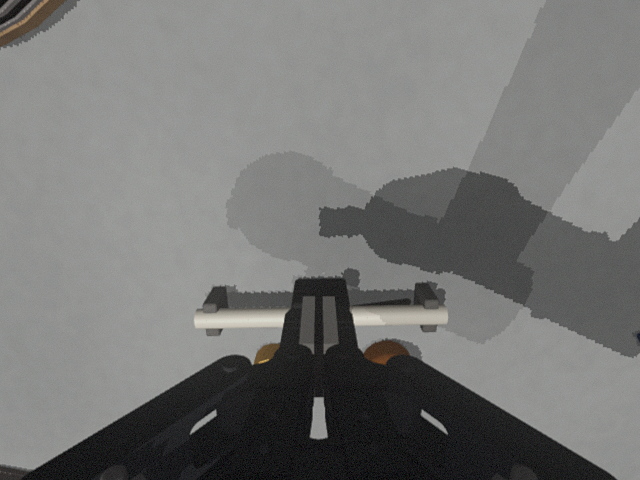

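Wrist view: the rail lies level across columns 194–448 at row 317, its middle at 321. The tool is therefore square to the rail and centred. Next I go down to z = 80 and push.

Emit:
servo_tool([
  [[0,0,2,40,0,0,0],[0,-5,2,71,0,0,0],[0,-20,2,71,0,0,0],[0,-30,2,71,0,0,0],[0,-40,2,71,0,0,0],[0,-50,2,71,0,0,0],[0,-58,2,71,0,0,0],[0,-66,2,71,0,0,0],[0,-72,2,71,0,0,0],[0,-72,2,71,0,0,0]],
])

```text
clock: 2.65
position: [539.1, -222.9, 79.9]
ee_rot: [-0.137, 0.991, 0.0, -0.0]
contact_force: [-1.0, -0.1, -1.0]
gripper_width: -0.0
grasp_force: 0.3
```

```bash
cat > c.py <<'E'
from h import *
a=arm.get_image("side")[:,:,::-1];b=arm.get_image("scene")[:,:,::-1]
C=np.zeros((560,800,3),np.uint8);C[:560,:400]=cv2.resize(a[290:430,270:370],None,fx=4,fy=4,interpolation=2);C[:400,400:]=cv2.resize(b[155:255,245:345],None,fx=4,fy=4,interpolation=2);cv2.imwrite("pics/crop2.png",C)
p=proj("side",[562,-216,99.5]);q=proj("scene",[562,-216,99.5]);print("exp off ball in crop",(p-[270,290])*4,(q-[245,155])*4+[400,0])
E
python3 c.py
```

```text
exp off ball in crop [234.19518175 117.13406152] [561.11111953 132.51109807]
```

View pics/crop2.png

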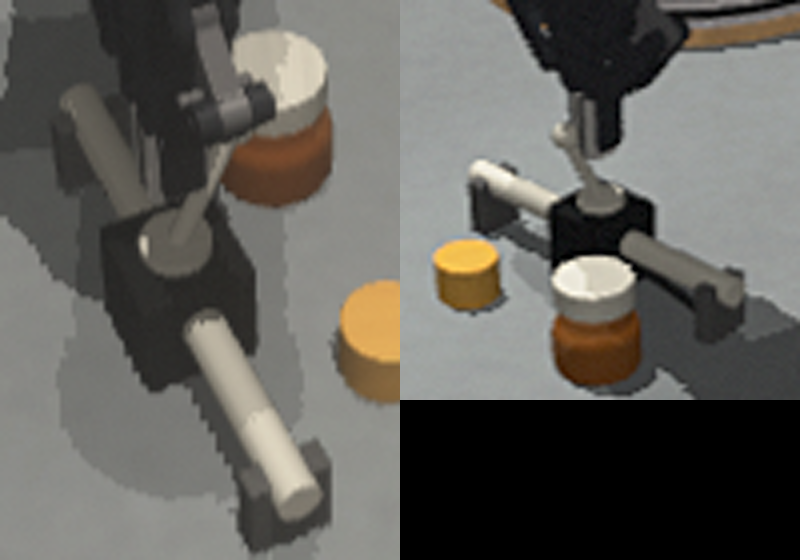

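In the scene crop the ball is at (563,133), against (561,132) expected for fully over. I'll push a few mm more until I feel the stop.

Emit:
servo_tool([
  [[0,-1.5,0,0,0,0,0],[0,-3,0,0,0,0,0],[0,-3,0,0,0,0,0]],
])

```text
clock: 3.12
position: [539.9, -222.7, 80.1]
ee_rot: [-0.137, 0.991, 0.0, -0.002]
contact_force: [-4.7, -2.6, 0.7]
gripper_width: -0.1
grasp_force: 2.7
```

Emit:
servo_tool([
  [[0,-2,0,0,0,0,0],[0,-3,0,0,0,0,0],[0,-3,0,0,0,0,0]],
])

```text
clock: 3.5
position: [540.2, -222.5, 79.9]
ee_rot: [-0.136, 0.991, 0.001, -0.005]
contact_force: [-9.8, -4.2, 4.4]
gripper_width: -0.2
grasp_force: 5.5
```

Commanded 6 mm further, the tool moved only 1 mm and the force rose to about 11 N, so it is at the stop. Retreating.

Emit:
servo_tool([
  [[0,20,0,0,0,0,0],[0,45,0,-20,0,0,0],[0,65,0,-70,0,0,0],[0,80,20,-110,0,0,0],[0,90,70,-120,0,0,0],[0,90,110,-120,0,0,0],[0,90,110,-120,0,0,0]],
])

```text
clock: 4.38
position: [428.5, -138.3, 201.6]
ee_rot: [-0.139, 0.99, -0.0, 0.002]
contact_force: [-1.2, -0.8, 0.1]
gripper_width: -0.4
grasp_force: 0.0
```

```bash
sed -i 's/crop2/crop3/' c.py; python3 c.py; python3 - <<'E'
from h import *
s=arm.read_state();print(s["clock"],s["position"],s["contact_force"])
print("lamp base",onz("side",310,125,0).round())
pb=onz("side",310,125,0)
o,d=ray("side",297,35); print("pole knee near", [ (o+d*k).round() for k in ((pb[1]-o[1])/d[1],)])
o,d=ray("scene",570,290);print("shade ray",[(o+d*k/d[1]*1).round() for k in ( -200,-300,-400)])
for P in ([425.5,236,85],[492,214,80]): print("to",P,totool(np.array(P)-np.array(s["position"])).round(1))
E
```

```text
exp off ball in crop [234.19518175 117.13406152] [561.11111953 132.51109807]
4.475 [ 429.10934683 -139.82507516  201.02544558] [ 0.00471851 -0.82865395 -0.12825415]
lamp base [622. 644.   0.]
pole knee near [array([600., 644., 250.])]
shade ray [array([770., 627., 467.]), array([613., 527., 336.]), array([457., 427., 205.])]
to [425.5, 236, 85] [-98.6 362.7 116. ]
to [492, 214, 80] [-156.6  323.4  121.2]
```

View pics/crop3.png

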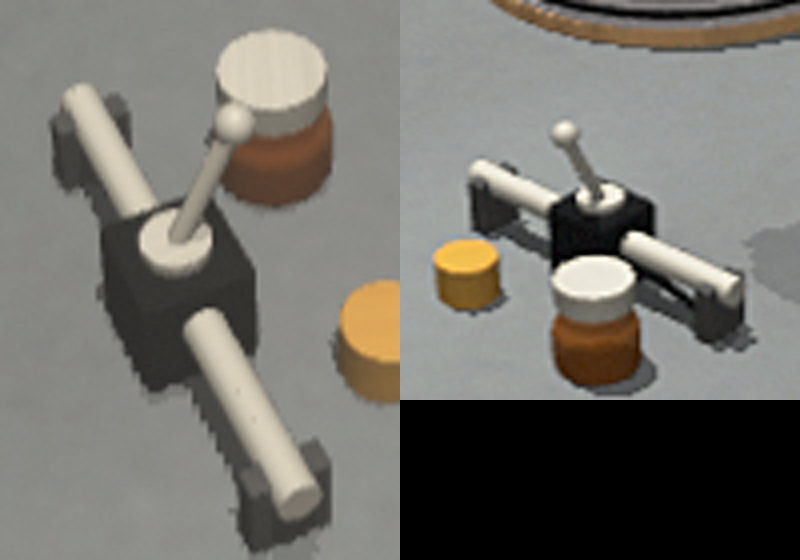

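The toggle's ball is at (235,123) in the side crop and (565,133) in the scene crop, about where fully over was expected. Jar and weight are undisturbed. Now over to the hatch.

Emit:
servo_tool([
  [[0,-10,35,0,0,0,0],[0,-25,90,0,0,0,0],[0,-40,145,0,0,0,0],[0,-55,200,0,0,0,0],[0,-70,255,0,0,0,0],[0,-85,310,10,0,0,0],[0,-94,345,25,0,0,0],[0,-99,363,45,0,0,0],[0,-99,363,50,0,0,0],[0,-99,363,50,0,0,0]],
])

```text
clock: 5.72
position: [425.4, 235.5, 149.9]
ee_rot: [-0.136, 0.991, -0.0, -0.0]
contact_force: [-0.0, 0.5, 0.8]
gripper_width: -0.1
grasp_force: 0.0
```

```bash
python3 - <<'E'
from h import *
s=arm.read_state();P=arm.camera_params("wrist");im=arm.get_image("wrist")[:,:,::-1].copy()
print(s["clock"],s["position"],s["contact_force"])
x=np.array([.951,-.309]);y=np.array([.309,.951]);c=np.array([492,214])
for a,b in ((-84,35),(-84,-35),(0,35),(0,-35)):
    p=proj("wrist",[*(c+a*x+b*y),85],P);print(a,b,p.round());cv2.circle(im,tuple(int(v) for v in p),3,(0,0,255),1)
print("press",proj("wrist",[425.5,236,85],P),totool(np.array([425.5,236,85])-np.array(s["position"])))
cv2.imwrite("pics/w2.png",im)
np.savez("w2.npz",**{k:np.array(P[k]) for k in ("intrinsics","R","t")})
E
```

```text
5.725 [425.39114936 235.49217965 149.93615678] [-0.0171919   0.50873052  0.82311318]
-84 35 [380. 269.]
-84 -35 [283. 207.]
0 35 [305. 365.]
0 -35 [213. 314.]
press [320.14723375 257.53537641] [-0.21768018  0.46372163 64.93621305]
```

View pics/w2.png

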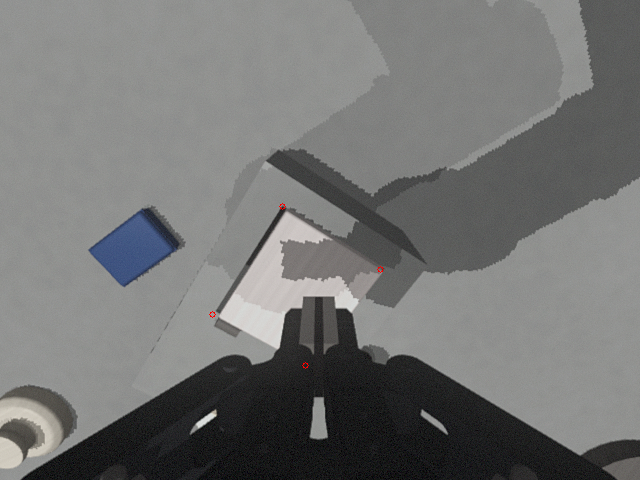

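The predicted corners fall on the hatch's visible free-end corners, (283,208) and (381,268), and the TCP is over the press point within 1 mm. Press to the stop.

Emit:
servo_tool([
  [[0,0,0,40,0,0,0],[0,0,0,57,0,0,0],[0,0,0,63,0,0,0],[0,0,0,66,0,0,0],[0,0,0,69,0,0,0],[0,0,0,71,0,0,0],[0,0,0,73,0,0,0],[0,0,0,73,0,0,0]],
])

```text
clock: 6.78
position: [425.4, 236.3, 79.3]
ee_rot: [-0.137, 0.991, 0.0, 0.001]
contact_force: [-2.2, -2.9, 9.4]
gripper_width: 0.2
grasp_force: 5.1
```

It is at 79.3 with 9.4 N, which is the stop. A touch more for certainty, then straight up quickly.

Emit:
servo_tool([
  [[0,0,0,2,0,0,0],[0,0,0,2,0,0,0],[0,0,0,-20,0,0,0],[0,0,0,-75,0,0,0],[0,0,0,-130,0,0,0],[0,0,0,-160,0,0,0],[0,0,0,-160,0,0,0],[0,0,0,-160,0,0,0],[0,0,0,-160,0,0,0],[0,0,0,-160,0,0,0]],
])

```text
clock: 8.02
position: [424.6, 235.9, 236.3]
ee_rot: [-0.137, 0.991, -0.001, -0.001]
contact_force: [0.5, -0.3, -0.2]
gripper_width: -0.1
grasp_force: 0.0
```

Emit:
servo_tool([
  [[0,0,0,0,0,0,0],[0,0,0,0,0,0,0],[0,0,0,0,0,0,0],[0,0,0,0,0,0,0],[0,0,0,0,0,0,0],[0,0,0,0,0,0,0],[0,0,0,0,0,0,0],[0,0,0,0,0,0,0],[0,0,0,0,0,0,0],[0,0,0,0,0,0,0]],
])

```text
clock: 9.28
position: [424.9, 236.2, 237.3]
ee_rot: [-0.137, 0.991, -0.0, 0.0]
contact_force: [-0.2, -0.5, -0.7]
gripper_width: 0.1
grasp_force: 0.0
```

```bash
python3 - <<'E'
from h import *
s=arm.read_state();print(s["clock"],s["position"],s["contact_force"])
a=arm.get_image("side")[:,:,::-1].copy();cv2.imwrite("pics/side9.png",a)
x=np.array([.951,-.309]);y=np.array([.309,.951]);c=np.array([492,214])
for t in (.8,.95):
  for b in (-35,35): print(t,b,proj("side",[*(c-x*84*np.cos(t)+b*y),82+84*np.sin(t)]).round(1))
E
```

```text
9.275 [424.88672407 236.1735968  237.31153303] [-0.20101014 -0.49144862 -0.67066673]
0.8 -35 [230.6 158.9]
0.8 35 [241.9 143. ]
0.95 -35 [234.8 155.5]
0.95 35 [245.9 139.7]
```

View pics/side9.png

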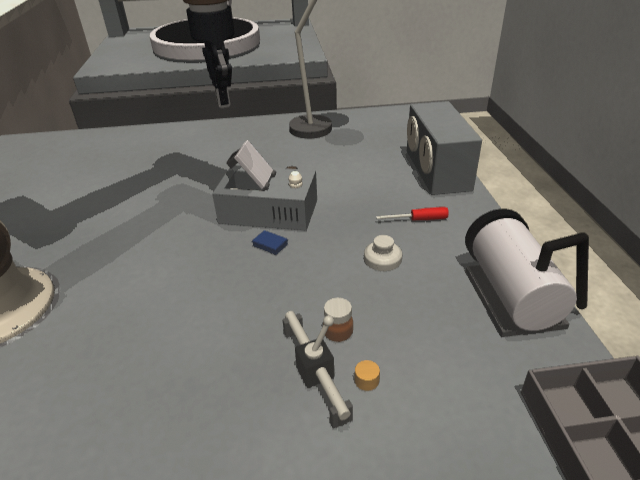

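The hatch stands open, its free-end corners at about (235,156) and (247,141), matching 0.95 rad. The toggle is over and the bystanders are in place. I'll watch one more moment, check by pixel difference, then hand in.

Emit:
servo_tool([
  [[0,0,0,0,0,0,0],[0,0,0,0,0,0,0],[0,0,0,0,0,0,0],[0,0,0,0,0,0,0],[0,0,0,0,0,0,0],[0,0,0,0,0,0,0],[0,0,0,0,0,0,0],[0,0,0,0,0,0,0]],
])

```text
clock: 10.32
position: [424.9, 236.2, 237.3]
ee_rot: [-0.137, 0.991, 0.0, 0.0]
contact_force: [-0.1, 0.1, 0.5]
gripper_width: -0.2
grasp_force: 0.0
```

```bash
python3 - <<'E'
from h import *
a=arm.get_image("side")[:,:,::-1];b=cv2.imread("pics/side9.png");o=cv2.imread("pics/side0.png")
d=cv2.absdiff(a,b)[130:430,210:460].max(2);print("changed px",(d>40).sum())
for n,(x0,y0,x1,y1) in dict(tin=(250,228,290,255),clamp=(360,232,408,272),driver=(372,203,452,225),weight=(352,358,384,392),cap=(286,165,304,188)).items(): print(n,(cv2.absdiff(a,o)[y0:y1,x0:x1].max(2)>50).sum())
if (d>40).sum()<40: print(arm.job_done())
E
```

```text
changed px 0
tin 0
clamp 0
driver 0
weight 0
cap 0
the job is handed in; nothing more can be done
None
```

The worklight toggle is fully over (off), the hatch popped open after one press and stayed fully open by itself for over a second, nothing else was seen to move (the eyepiece was not checked), and the job is handed in at about 10 s.

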